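# Brace a square jar in its block, unscrew the tight cap and hold it over the mouth

### The arm

A 7-joint arm with a two-finger parallel gripper is mounted at the origin on a cart in front of the work surface, level with it; the furniture and walls round the work are solid. World frame = base frame: x ahead of the robot, y to its left, z up, the work surface at z = 0. Lengths are in m, angles in rad, forces in N, time in s.
With the tool pointing down it reaches from about 0.425 to 1.025 m from the base axis. Payload 9.4 kg.
Tool frame: the origin (TCP) lies at the very end of the fingers, on their centre line; the grasp point (between the pads) lies 19 mm behind it (r.grip_depth is the distance from the TCP to the grasp point, in m); z points along the fingers, y is the line along which they close (so a half turn about z gives the same grasp; the last joint's range is limited). The gripper opens to 85 mm and grips with 20 to 120 N. Pads are 22 mm wide; open, the fingers measure 114 mm over their backs; the gripper's body (76 mm by 85 mm) begins 54 mm behind the grasp point. The pads swing forward as they close: fully open they stand 13 mm farther back than shut.
Start: joints at [-1.26, 0.599, -0.003, 1.599, 0.002, 0.943, -0.08], TCP at [0.274, 0.671, 0.231] pointing down, gripper open.
Joint ranges: [-2.57, 2.57], [-0.35, 1.97], [-1.29, 1.29], [0.11, 2.56], [-1.05, 4.19], [0.11, 1.86], [-2.63, 2.63]. Speed limits (rad/s): [2.22, 2.22, 3.01, 3.01, 3.14, 3.14, 3.14].

### API

Orientations are given as a unit quaternion [x, y, z, w].
In Python, from workcell import monitor, imaging, close_job, r gives the robot as it stands.
- The arm moves only by the shell command python3 -m jog 'ROWS' [OPENING] [FORCE]. ROWS is JSON, a list of rows, each a list of 6 numbers: the shift along the world's x, y, z each as a share of 0.5 m, from -1 to 1, then the turn, a rotation vector about the world's x, y, z each as a share of pi rad, from -1 to 1. A call has 1 to 5 rows; each row shifts and turns the commanded pose from where the row before left it; what a row does not reach is not made up. A row lasts 1/10 s, in which the tool goes at most 50 mm and 8.59 degrees, less where a joint would pass 70% of its speed; a pose out of reach is approached as far as the arm can. A call with a number of a shift or a turn outside -1 to 1 is refused whole. A call with a gripper value outside its range is refused whole. OPENING is the opening in per cent of the stroke, from 0 (shut) to 100 (fully open), set as the call begins (- or left out, the last holds). The fingers move at their own pace and stop on an object; FORCE is the grip in N (left out, the last holds). Time passes only in rows, so rows that do not move let the fingers close. It gives the time, the measured TCP pose, the force, the opening and the grip force at its end, in the units of the state.
- monitor.state(): the state, without advancing time (a new reading comes with each control period).
- imaging.capture(name): name is "scene" or "top" or "wrist"; returns the picture (420x560x3 uint8, red, green, blue); there is no depth.
- imaging.calibration(name): a dict with "camera_matrix" (3x3 intrinsics, pixels), "position" and "orientation" of the camera in the world; the wrist camera has in their place "T_tool_cam" (4x4, takes a point from camera to tool coordinates, whose origin is the TCP and whose axes are the flange's). Camera axes: x right, y up, looking along -z (the intrinsics and any distortion apply to the point x, -y, -z); pixel columns grow to the right and rows downward; lengths in m; the calibration is good to about 2 mm. The wrist camera is an equidistant fisheye: a pixel r from the principal point sees the ray r / f radians off the axis. A picture is of the moment at which its call begins: read the wrist's pose just before it. calibration takes no time and is no camera call.
- close_job(): hands the job in; it is judged then, once.
The state is a dict: "clock": time; "joints": joint angles; "joint_velocities": joint speeds; "joint_torque": joint torques, N m; "eef_pos": TCP position; "tool_rot": TCP orientation; "contact_force": force on the tool from outside, world axes, zero at the start; "ft_torque": the same for the moment, N m; "finger_gap": finger opening in m; "finger_force": force on a finger pad.
Only numpy, scipy, OpenCV 4.12 (cv2) and the standard library are available. Lean on these libraries where they do the work, as an engineer would, in place of code of your own. Each camera call takes 0.05 s, during which the arm holds its last target. There are 200 camera calls.

### The job

Set the square-bodied white jar upright, all the way down into the square well of the metal holding block, which braces it; its cap stays screwed on until then. With the jar braced there, unscrew the tight cap anticlockwise (seen from above), stop turning once the threads let go (rather less than a quarter turn), and lift the cap straight up until it is clear of the jar's mouth. Finish while holding it level, just above the mouth (a finger's breadth or two) and in line with it; do not put it down, leave the jar fully down in the well, and leave everything else on the bench where it stands.

Things in the scene. Friction and masses are not known exactly. Their poses are not given: they have to be found in the camera images.
- jar: White square-bodied plastic jar, 0.35 to 0.55 kg. Body 46 x 46 mm, edges and foot rounded, 54 mm tall, low shoulder to 58 mm, round neck 33 mm across above. Origin: centre of its underside; z up, x and y square to its flat sides. It may be lifted and carried by its cap. Not braced, it would turn along with the tight cap.
- jar_mouth (a point): Centre of the neck's rigid top edge, 82 mm above the jar's underside. A sprung rubber gasket ring on it pushes the cap up with 13 to 20 N (ring top 86 mm above the underside when capped, 89.5 mm when free); this makes the cap tight: 0.1 to 0.5 Nm to turn.
- cap: Grey ribbed round cap on the square jar, 53 mm across, 27 mm tall; origin: centre of its lower rim, z up. Screwed on, its origin is 63 mm above the jar's underside, on the jar's axis. Three-start thread: turned anticlockwise it rises 3 mm in 50 deg, lifts straight off between 60 and 98 deg, then meets a stop. Its x is 78 deg clockwise of the jar's x when tight, so in line after 78 deg.
- block: Aluminium holding block fixed to the bench, 90 x 90 mm, 32 mm high, with a square well in its top and two screwed ears along its y axis (140 mm over the ears, 14 mm high). Origin: centre of its underside, below the centre of the well; x and y square to the well's sides.
- block_well (a point): Centre of the well's floor, 6 mm above the bench. The well is 50 x 50 mm, 26 mm deep with a chamfered mouth, so the square jar fits in any of four quarter turns with 2 mm clearance a side and can turn by about 6 deg either way.
- brown_jar: Bystander, leave alone: round brown screw-top jar with a black cap, 57 mm across, 80 mm tall; origin: centre of its underside.
- white_jar: Bystander, leave alone: round white screw-top jar with a black cap, 42 mm across, 62 mm tall; origin: centre of its underside.
- disc_a: Bystander, leave alone: flat round metal sample, 41 mm across, 18 mm high; origin: centre of its underside.
- disc_b: Bystander, leave alone: round metal sample, 30 mm across, 26 mm high; origin: centre of its underside.
- loupe: Bystander, leave alone: black eye loupe, 35 mm across, 35 mm high; origin: centre of its underside.
Not all that is in view belongs to the job. Of the things like the block, leave any that is green or yellow; of the rest the larger one is meant.

How it is judged:
By the outcome, as a careful person would: the job done as asked, in the order asked, and still so for the second after the job is handed in, while the arm keeps its last pose, push and grip.
It also fails if it takes over 64 s, if anything falls off the work surface, if the arm or the gripper's body presses on something with over 40 N, if the wrist force passes 120 N, or if a joint passes its speed limit or range.

## Working session

There is one attempt and no reset: what is moved stays moved. The work goes in short steps, Python scripts to look and compute and a shell command to move; the robot and the scene stay as the last step left them, time stands still between calls to the robot, and variables do not carry over. Pictures are saved under pics/ and viewed, at most 10 in all, crops included, and the job is handed in when it is done.

```bash
ls; mkdir -p pics; python3 - <<'E'
from workcell import monitor, imaging, r
import cv2, numpy as np
np.set_printoptions(precision=4,suppress=True)
for n in ("scene","top"):
    cv2.imwrite(f"pics/{n}0.png",cv2.resize(imaging.capture(n)[:,:,::-1],None,fx=1.42,fy=1.42,interpolation=cv2.INTER_CUBIC))
    print(n,imaging.calibration(n))
print(imaging.calibration("wrist"))
print(monitor.state(), r.grip_depth)
E
```

```text
pics
scene {'camera_matrix': array([[516.974 ,   0.    , 281.4726],
       [  0.    , 516.974 , 211.3306],
       [  0.    ,   0.    ,   1.    ]]), 'position': array([-0.5193, -0.935 ,  0.9652]), 'orientation': array([ 0.4154, -0.2138, -0.385 ,  0.7959])}
top {'camera_matrix': array([[387.2676,   0.    , 275.5745],
       [  0.    , 387.2676, 199.8151],
       [  0.    ,   0.    ,   1.    ]]), 'position': array([ 0.36  , -0.1386,  1.4838]), 'orientation': array([ 0.0411, -0.0457, -0.6959,  0.7155])}
{'camera_matrix': array([[325.1923,   0.    , 278.3651],
       [  0.    , 325.1923, 210.0044],
       [  0.    ,   0.    ,   1.    ]]), 'T_tool_cam': array([[ 0.0013,  0.9655,  0.2605,  0.0661],
       [ 1.    , -0.001 , -0.0013,  0.    ],
       [-0.001 ,  0.2605, -0.9655, -0.1428],
       [ 0.    ,  0.    ,  0.    ,  1.    ]])}
{'clock': 0.1, 'joints': array([-1.2597,  0.6001, -0.0025,  1.6   ,  0.0018,  0.9429, -0.0798]), 'joint_velocities': array([ 0.001 , -0.003 , -0.0008, -0.0042,  0.0003,  0.0001, -0.0013]), 'joint_torque': array([  0.0063, -77.7992,   1.5703, -25.8627,   0.0127,   0.0055,
        -0.    ]), 'eef_pos': array([0.274 , 0.6708, 0.2305]), 'tool_rot': array([ 0.1926,  0.9813, -0.0007, -0.    ]), 'contact_force': array([ 0.2828, -0.0547, -0.0344]), 'ft_torque': array([0.0033, 0.0603, 0.0033]), 'finger_force': 0.0, 'finger_gap': 0.08543486194029033} 0.0187
```

View pics/scene0.png

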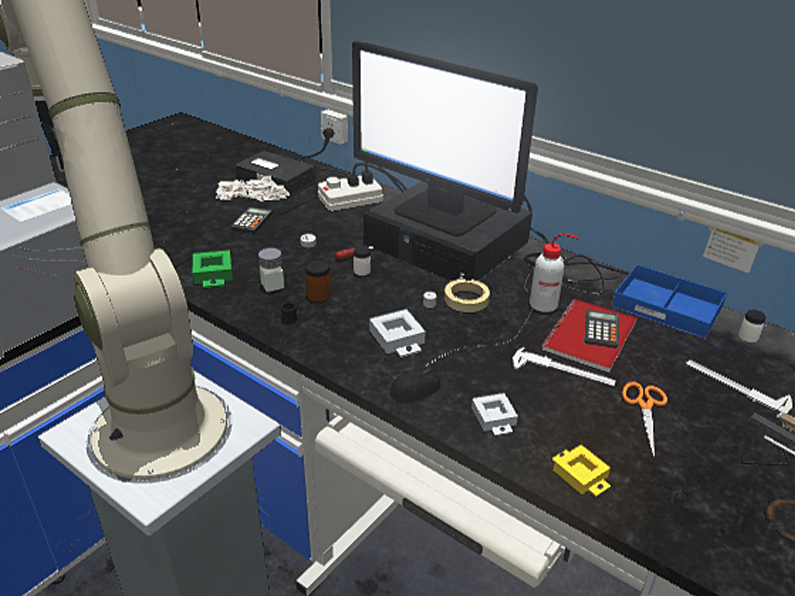

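View pics/top0.png

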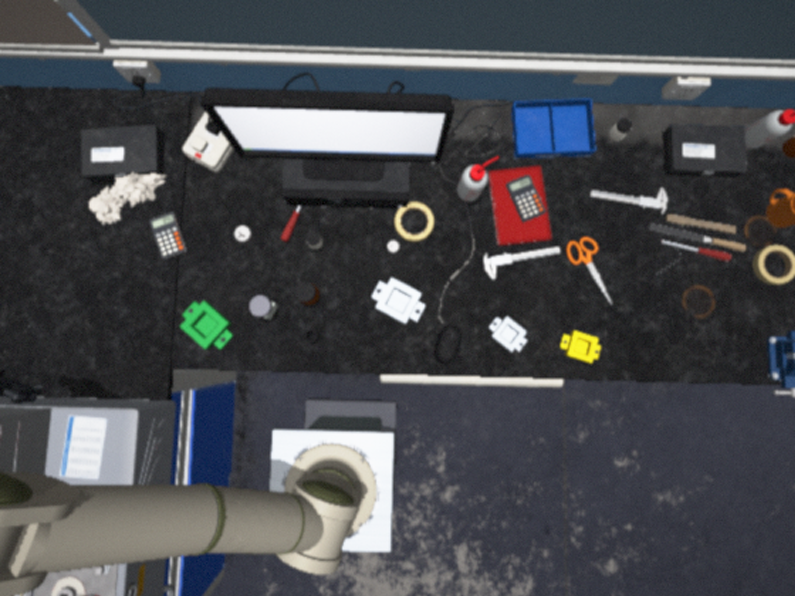

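Scene: square jar at (271,270), cap top (270,256); larger grey block, well at (398,328). Top: cap (262,304), block well (399,300).

```bash
cat > h.py <<'E'
import numpy as np, cv2
from scipy.spatial.transform import Rotation as R
from workcell import monitor, imaging, r
np.set_printoptions(precision=4,suppress=True)
def frame(n):
    c=imaging.calibration(n)
    if n=="wrist":
        s=monitor.state(); T=np.eye(4); T[:3,:3]=R.from_quat(s["tool_rot"]).as_matrix(); T[:3,3]=s["eef_pos"]; T=T@c["T_tool_cam"]
        return c["camera_matrix"],T[:3,:3],T[:3,3]
    return c["camera_matrix"],R.from_quat(c["orientation"]).as_matrix(),c["position"]
def px2w(n,u,v,z,F=None):
    K,Rm,p=F or frame(n)
    a,b=(u-K[0,2])/K[0,0],(v-K[1,2])/K[1,1]
    if n=="wrist":
        t=np.hypot(a,b)+1e-9; d=np.array([a/t*np.sin(t),-b/t*np.sin(t),-np.cos(t)])
    else: d=np.array([a,-b,-1])
    d=Rm@d; return p+d*(z-p[2])/d[2]
def w2px(n,X,F=None):
    K,Rm,p=F or frame(n); x,y,z=Rm.T@(np.asarray(X)-p); q=np.array([x,-y]); 
    if n=="wrist": q=q/np.linalg.norm(q)*np.arctan2(np.linalg.norm(q),-z)
    else: q=q/-z
    return q*K[0,0]+K[:2,2]
E
python3 - <<'E'
from h import *
f=1/1.42
for n,u,v,z in [("top",262,303,.09),("scene",270,255,.09),("top",399,299,.032),("scene",398,326,.032),
 ("top",311,293,.08),("scene",318,270,.08),("top",205,323,.03)]: print(n,u,v,px2w(n,u*f,v*f,z))
a=imaging.capture("top"); b=imaging.capture("scene")
A=cv2.resize(a[180:250,130:330],None,fx=4,fy=4,interpolation=cv2.INTER_CUBIC)
B=cv2.resize(b[165:255,130:330],None,fx=4,fy=4,interpolation=cv2.INTER_CUBIC)[:320]
cv2.imwrite("pics/crop.png",np.vstack([A,B])[:600,:,::-1])
E
```

```text
top 262 303 [0.4736 0.1815 0.09  ]
scene 270 255 [0.462  0.1808 0.09  ]
top 399 299 [ 0.4991 -0.167   0.032 ]
scene 398 326 [ 0.494  -0.1701  0.032 ]
top 311 293 [0.5036 0.0599 0.08  ]
scene 318 270 [0.496  0.0623 0.08  ]
top 205 323 [0.4215 0.342  0.03  ]
```

View pics/crop.png

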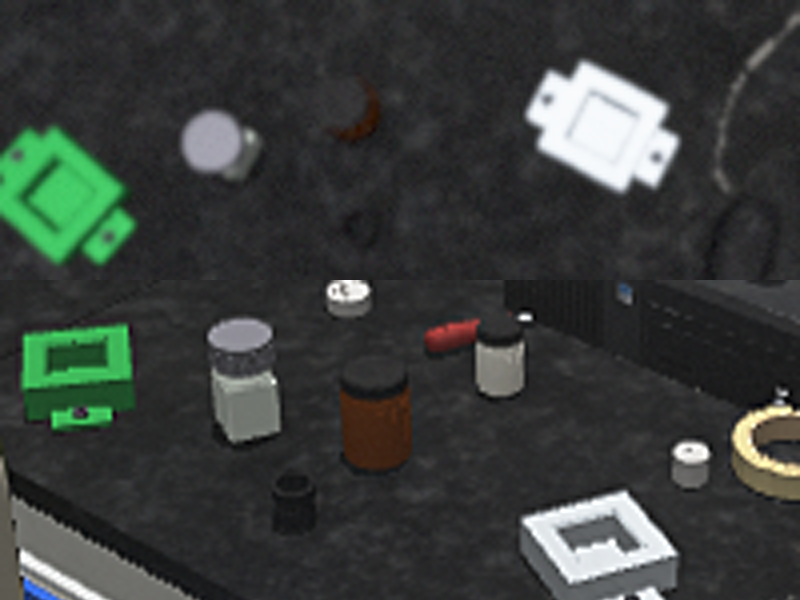

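```bash
python3 - <<'E'
from h import *
f=lambda u,v:(130+u/4,180+v/4)
for u,v,z in [(212,141,.09),(547,100,.014),(657,157,.014),(580,60,.032),(668,103,.032),(624,193,.032),(540,148,.032)]: print(px2w("top",*f(u,v),z))
E
python3 -m jog '[[0.036,-0.092,0,0,0,-0.024],[0.036,-0.092,0,0,0,-0.024],[0.036,-0.092,0,0,0,-0.024],[0.036,-0.092,0,0,0,-0.024],[0.036,-0.092,0,0,0,-0.024]]' 100 40
python3 -m jog '[[0.036,-0.092,0,0,0,-0.024],[0.036,-0.092,0,0,0,-0.024],[0.036,-0.092,0,0,0,-0.024],[0.036,-0.092,0,0,0,-0.024],[0.036,-0.092,0,0,0,-0.024]]'
```

```text
[0.4667 0.1865 0.09  ]
[ 0.5206 -0.1125  0.014 ]
[ 0.469  -0.2186  0.014 ]
[ 0.5575 -0.1429  0.032 ]
[ 0.519 -0.227  0.032]
[ 0.4331 -0.1875  0.032 ]
[ 0.4731 -0.1076  0.032 ]
clock: 0.7
eef_pos: [0.3646, 0.4392, 0.2313]
tool_rot: [0.375, 0.927, 0.0, 0.0]
contact_force: [1.3, 0.1, -0.7]
finger_gap: 0.0854
finger_force: 0.0
clock: 1.2
eef_pos: [0.4546, 0.2093, 0.2315]
tool_rot: [0.542, 0.841, 0.0, 0.0]
contact_force: [0.6, 0.3, -0.5]
finger_gap: 0.0848
finger_force: 0.0
```

```bash
python3 -m jog '[[0.02,-0.05,0,0,0,0],[0,0,0,0,0,0]]'; python3 - <<'E'
from h import *
F=frame("wrist"); im=imaging.capture("wrist"); np.save("w1.npy",np.array([0])); 
import pickle; pickle.dump(F,open("F1.pkl","wb"))
cv2.imwrite("pics/w1.png",cv2.resize(im[:,:,::-1],None,fx=1.42,fy=1.42,interpolation=cv2.INTER_CUBIC))
print(monitor.state()["joints"], w2px("wrist",[.465,.184,.09],F)*1.42,w2px("wrist",[.465,.184,0],F)*1.42)
E
```

```text
clock: 1.4
eef_pos: [0.4654, 0.182, 0.2316]
tool_rot: [0.543, 0.84, -0.0, 0.001]
contact_force: [-0.0, -0.2, -0.4]
finger_gap: 0.0853
finger_force: 0.0
[-0.6681  0.3363  0.2326  2.1169 -0.1179  0.7     0.0675] [395.7069 278.7428] [395.5429 254.6129]
```

View pics/w1.png

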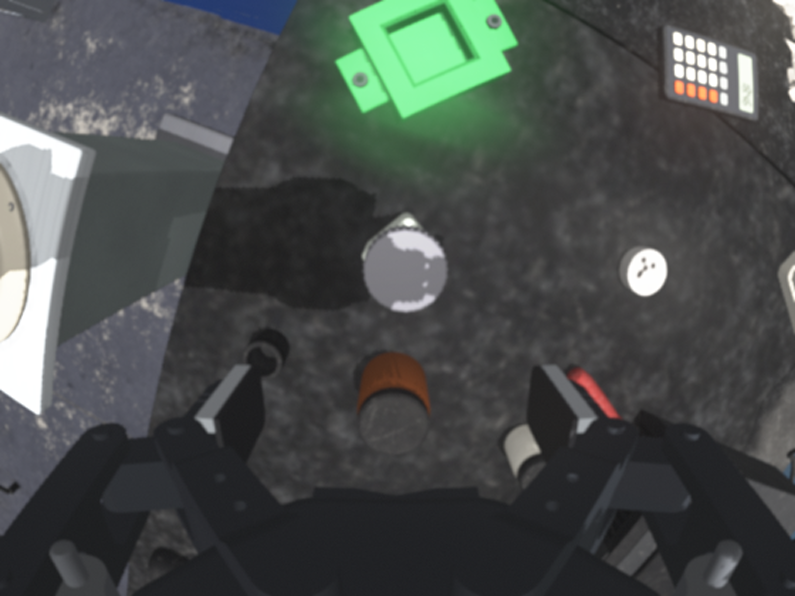

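```bash
python3 - <<'E'
from h import *
import pickle; F=pickle.load(open("F1.pkl","rb"))
f=1/1.42
for u,v,z in [(405,269,.09),(363,269,.09),(447,269,.09),(408,212,.054),(364,252,.054),(364,252,.03),(394,420,.08)]: print(u,v,z,px2w("wrist",u*f,v*f,z,F))
im=cv2.imread("pics/w1.png")[190:330,340:470]; cv2.imwrite("pics/w1c.png",cv2.resize(im,None,fx=4,fy=4,interpolation=cv2.INTER_CUBIC))
E
```

```text
405 269 0.09 [0.4677 0.1921 0.09  ]
363 269 0.09 [0.4437 0.1813 0.09  ]
447 269 0.09 [0.4919 0.2031 0.09  ]
408 212 0.054 [0.4566 0.2234 0.054 ]
364 252 0.054 [0.4401 0.185  0.054 ]
364 252 0.03 [0.4403 0.1807 0.03  ]
394 420 0.08 [0.5081 0.0856 0.08  ]
```

View pics/w1c.png

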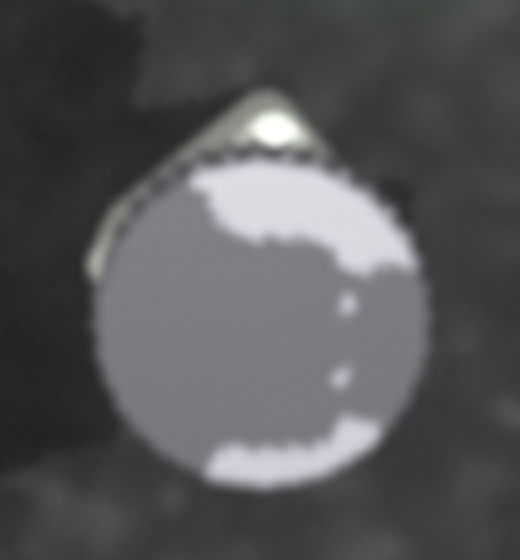

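```bash
python3 -m jog '[[0.002,0.008,-0.08,0,0,0],[0.002,0.008,-0.08,0,0,0],[0,0,0,0,0,0]]'; python3 - <<'E'
from h import *
import pickle; 
f=1/1.42; F=pickle.load(open("F1.pkl","rb"))
a,b,c=[px2w("wrist",(340+u/4)*f,(190+v/4)*f,.054,F)[:2] for u,v in [(268,90),(125,205),(335,155)]]
for d in (b-a,c-a): print("top-edge yaw",np.degrees(np.arctan2(d[1],d[0])))
s=lambda u,v:(130+u/4,165+(v-280)/4)
P=[px2w("scene",*s(u,v),0)[:2] for u,v in [(232,438),(278,430),(215,410)]]
print(P)
print("cap scene",px2w("scene",190.25,178.5,.09))
F=frame("wrist"); im=imaging.capture("wrist"); pickle.dump(F,open("F2.pkl","wb")); cv2.imwrite("pics/w2full.png",im[:,:,::-1])
print(w2px("wrist",[.467,.188,.09],F), monitor.state()["eef_pos"])
cv2.imwrite("pics/w2.png",cv2.resize(im[:,:,::-1],None,fx=1.42,fy=1.42,interpolation=cv2.INTER_CUBIC))
E
```

```text
clock: 1.75
eef_pos: [0.4636, 0.1951, 0.1477]
tool_rot: [0.539, 0.842, -0.003, -0.002]
contact_force: [-0.4, -0.5, -0.1]
finger_gap: 0.0852
finger_force: 0.0
top-edge yaw -116.7191614578905
top-edge yaw -19.741930674667522
[array([0.4444, 0.1829]), array([0.4775, 0.162 ]), array([0.4654, 0.2256])]
cap scene [0.467  0.1855 0.09  ]
[278.989  239.3578] [0.4646 0.1949 0.1498]
```

View pics/w2.png

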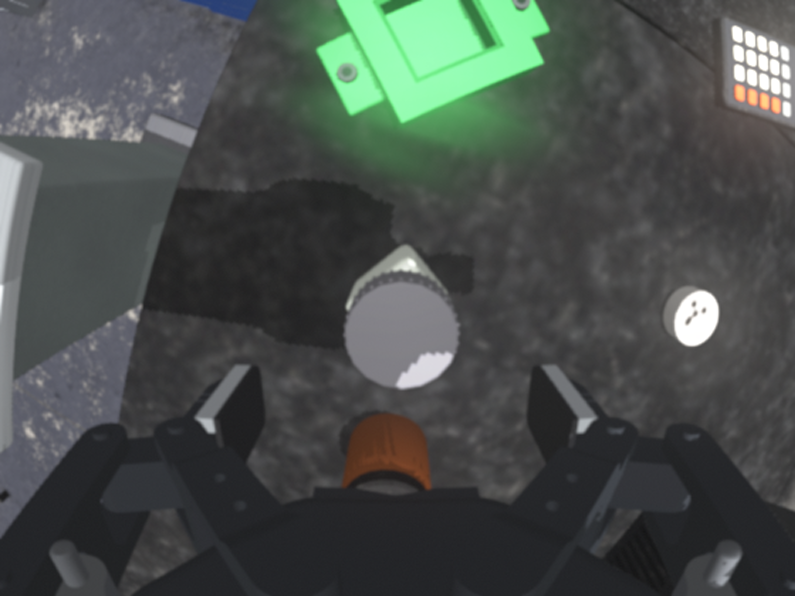

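```bash
python3 - <<'E'
from h import *
import pickle; F=pickle.load(open("F2.pkl","rb")); f=1/1.42
im=cv2.cvtColor(cv2.imread("pics/w2full.png"),cv2.COLOR_BGR2GRAY)
print("cap",px2w("wrist",401.5*f,331*f,.09,F), px2w("wrist",344*f,331*f,.09,F),px2w("wrist",459*f,331*f,.09,F))
a,b,c=[px2w("wrist",u*f,v*f,.054,F)[:2] for u,v in [(404,244),(355,287),(440,288)]]
for d in (b-a,c-a): print("edge yaw",np.degrees(np.arctan2(d[1],d[0])))
print(a,b,c)
C=cv2.imread("pics/w2full.png")[160:280,235:335]; cv2.imwrite("pics/w2c.png",cv2.resize(C,None,fx=5,fy=5,interpolation=cv2.INTER_CUBIC))
E
```

```text
cap [0.4674 0.193  0.09  ] [0.4434 0.1817 0.09  ] [0.4915 0.2041 0.09  ]
edge yaw -113.58297698320365
edge yaw -25.861945241993578
[0.454  0.2252] [0.4402 0.1936] [0.4812 0.2121]
```

View pics/w2c.png

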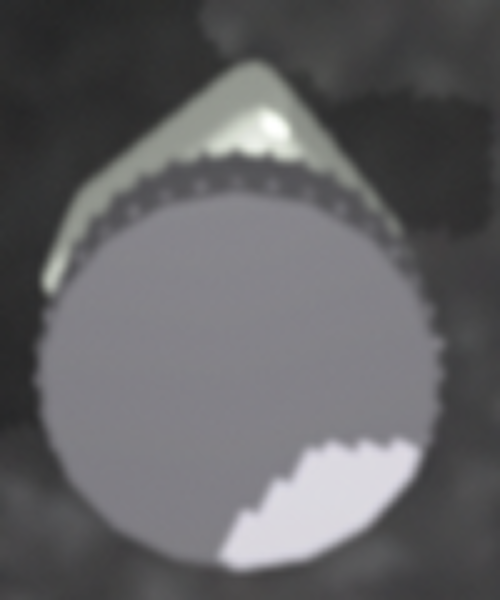

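```bash
python3 -m jog '[[0,0,0,0,0,-0.0463],[0,0,0,0,0,-0.0463],[0,0,0,0,0,-0.0463]]';python3 -m jog '[[0,0,0,0,0,-0.0463],[0,0,0,0,0,-0.0463],[0,0,0,0,0,-0.0463],[0,0,0,0,0,0],[0,0,0,0,0,0]]'
python3 - <<'E'
from h import *
import pickle; F=frame("wrist"); s=monitor.state(); print(s["eef_pos"],s["tool_rot"],s["joints"])
im=imaging.capture("wrist"); pickle.dump(F,open("F3.pkl","wb")); cv2.imwrite("pics/w3full.png",im[:,:,::-1])
F2=pickle.load(open("F2.pkl","rb")); print("w2",px2w("wrist",283,236.4,.09,F2))
p=w2px("wrist",[.467,.188,.09],F).astype(int); print(p)
x0,y0=p-[70,60]; cv2.imwrite("pics/w3c.png",cv2.resize(im[y0:y0+120,x0:x0+140,::-1],None,fx=5,fy=5,interpolation=cv2.INTER_CUBIC)); print(x0,y0)
E
```

```text
clock: 2.1
eef_pos: [0.4666, 0.1951, 0.1534]
tool_rot: [0.712, 0.703, 0.001, -0.0]
contact_force: [-0.3, 0.1, -0.1]
finger_gap: 0.0855
finger_force: 0.0
clock: 2.6
eef_pos: [0.4664, 0.1951, 0.1526]
tool_rot: [0.844, 0.536, 0.001, -0.0]
contact_force: [0.3, -0.2, 0.2]
finger_gap: 0.0856
finger_force: 0.0
[0.4664 0.1951 0.1526] [ 0.844   0.5364  0.0009 -0.0003] [-0.8221  0.4915  0.4454  2.1918 -0.4115  0.5355 -0.5034]
w2 [0.4685 0.191  0.09  ]
[283 234]
213 174
```

View pics/w3c.png

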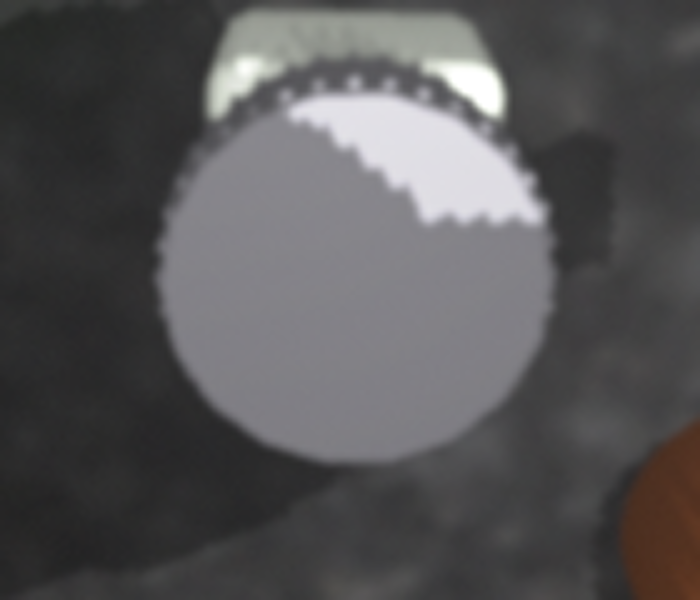

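The jar's edge is level in the tool view, so the gripper is square to the jar. Cap centre ≈ (0.468, 0.190).

```bash
python3 -m jog '[[0.003,-0.010,-0.06,0,0,0],[0,0,-0.06,0,0,0],[0,0,-0.045,0,0,0],[0,0,-0.02,0,0,0],[0,0,0,0,0,0]]'; python3 -m jog '[[0,0,0,0,0,0],[0,0,0,0,0,0],[0,0,0,0,0,0],[0,0,0,0,0,0]]' 30 60;  python3 -m jog '[[0,0,0,0,0,0],[0,0,0,0,0,0]]'
```

```text
clock: 3.15
eef_pos: [0.4674, 0.1888, 0.0582]
tool_rot: [0.845, 0.535, -0.001, -0.0]
contact_force: [0.1, 1.0, -0.9]
finger_gap: 0.0854
finger_force: 0.0
clock: 3.55
eef_pos: [0.468, 0.1896, 0.06]
tool_rot: [0.845, 0.534, 0.001, -0.0]
contact_force: [-0.8, 0.4, 7.6]
finger_gap: 0.0519
finger_force: 60.9
clock: 3.75
eef_pos: [0.468, 0.1896, 0.06]
tool_rot: [0.845, 0.534, 0.001, -0.0]
contact_force: [-1.2, 0.1, 8.1]
finger_gap: 0.0516
finger_force: 60.9
```

```bash
python3 -m jog '[[0,0,0.04,0,0,0],[0,0,0.06,0,0,0],[0,0,0.08,0,0,0],[0,0,0.06,0,0,0]]'; python3 -m jog '[[0.007,-0.08,0,0,0,0],[0.007,-0.08,0,0,0,0],[0.007,-0.08,0,0,0,0],[0.007,-0.08,0,0,0,0],[0.007,-0.08,0,0,0,0]]'; python3 -m jog '[[0.007,-0.08,0,0,0,0],[0.007,-0.08,0,0,0,0],[0.007,-0.08,0,0,0,0],[0.002,-0.066,0,0,0,0],[0,0,0,0,0,0]]'
python3 -m jog '[[0,0,0,0,0,0],[0,0,0,0,0,0]]'; python3 - <<'E'
from h import *
import pickle
F=frame("wrist"); s=monitor.state(); print(s["eef_pos"],s["tool_rot"],s["joints"])
im=imaging.capture("wrist"); pickle.dump(F,open("F4.pkl","wb")); cv2.imwrite("pics/w4full.png",im[:,:,::-1])
cv2.imwrite("pics/w4.png",cv2.resize(im[:,:,::-1],None,fx=1.42,fy=1.42,interpolation=cv2.INTER_CUBIC))
E
```

```text
clock: 4.15
eef_pos: [0.4674, 0.1891, 0.181]
tool_rot: [0.845, 0.534, 0.0, -0.0]
contact_force: [0.4, 0.7, -5.4]
finger_gap: 0.0512
finger_force: 64.4
clock: 4.65
eef_pos: [0.4847, -0.012, 0.1793]
tool_rot: [0.845, 0.535, 0.0, -0.0]
contact_force: [1.8, -0.0, -4.0]
finger_gap: 0.0514
finger_force: 64.4
clock: 5.15
eef_pos: [0.4962, -0.169, 0.1796]
tool_rot: [0.847, 0.532, -0.0, 0.002]
contact_force: [-0.2, -0.4, -3.7]
finger_gap: 0.0511
finger_force: 64.4
clock: 5.35
eef_pos: [0.4964, -0.1626, 0.1788]
tool_rot: [0.845, 0.535, 0.0, -0.0]
contact_force: [-0.2, -0.0, -3.6]
finger_gap: 0.0512
finger_force: 64.4
[ 0.4964 -0.1626  0.1788] [ 0.845   0.5348  0.     -0.0005] [-0.1111  0.465   0.4503  2.1318 -0.3463  0.6147  0.1412]
```

View pics/w4.png

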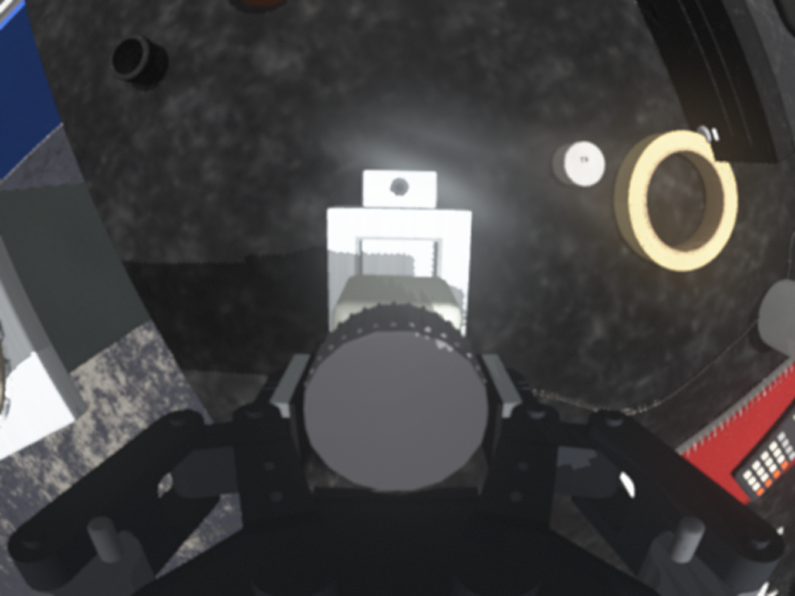

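```bash
python3 - <<'E'
from h import *
import pickle; F=pickle.load(open("F4.pkl","rb")); f=1/1.42
Rt=R.from_quat([.845,.5348,0,-.0005]).as_matrix(); t=np.array([.4964,-.1626,.1788])
for n,u,v,z in [("corner L",328,208.5,.032),("corner R",471,210,.032),("ear end L",364,171,.014),("ear end R",436,171,.014),("hole",399,187,.014),("well far L",359,239,.031),("well far R",440,239,.031),("cap",396.5,411,.1788-.060+.09),
 ("jar shoulder L",349,278,.1788-.060+.055),("jar sh R",447,278,.1788-.06+.055)]:
    p=px2w("wrist",u*f,v*f,z,F); print(n,"tool-frame",(Rt.T@(p-t))*1000)
E
```

```text
corner L tool-frame [ 46.3644 -42.5751 146.8608]
corner R tool-frame [ 45.6402  47.4914 146.7844]
ear end L tool-frame [ 69.8992 -20.891  164.8551]
ear end R tool-frame [ 70.0474  26.5734 164.8151]
hole tool-frame [ 59.1407   2.1887 164.8299]
well far L tool-frame [ 26.5942 -23.2464 147.8339]
well far R tool-frame [ 26.7087  28.1907 147.7905]
cap tool-frame [  3.2762   0.2254 -29.9985]
jar shoulder L tool-frame [ 33.033  -15.3921   5.0307]
jar sh R tool-frame [33.0886 16.8616  5.0035]
```

```bash
python3 -m jog '[[0.003,-0.001,-0.05,0,0,0],[0,0,-0.06,0,0,0],[0,0,-0.04,0,0,0],[0,0,-0.014,0,0,0],[0,0,0,0,0,0]]'; python3 -m jog '[[0,0,-0.006,0,0,0],[0,0,-0.006,0,0,0],[0,0,-0.006,0,0,0],[0,0,0,0,0,0]]'
```

```text
clock: 5.9
eef_pos: [0.4979, -0.1634, 0.0962]
tool_rot: [0.845, 0.535, -0.001, -0.001]
contact_force: [-0.3, 0.3, -4.2]
finger_gap: 0.0514
finger_force: 64.3
clock: 6.3
eef_pos: [0.4982, -0.1642, 0.0879]
tool_rot: [0.845, 0.534, 0.0, 0.0]
contact_force: [-0.7, -0.4, -3.6]
finger_gap: 0.0513
finger_force: 64.4
```

```bash
python3 -m jog '[[0,0,-0.008,0,0,0],[0,0,-0.008,0,0,0],[0,0,-0.008,0,0,0],[0,0,-0.008,0,0,0],[0,0,0,0,0,0]]'; python3 -m jog '[[0,0,-0.004,0,0,0],[0,0,-0.004,0,0,0],[0,0,0,0,0,0]]'
```

```text
clock: 6.8
eef_pos: [0.4978, -0.1643, 0.0711]
tool_rot: [0.845, 0.534, -0.0, -0.0]
contact_force: [-0.3, 0.3, -4.3]
finger_gap: 0.0513
finger_force: 64.3
clock: 7.1
eef_pos: [0.4981, -0.1643, 0.0676]
tool_rot: [0.845, 0.534, -0.0, -0.0]
contact_force: [-0.6, -0.4, -5.1]
finger_gap: 0.0517
finger_force: 64.4
```

```bash
python3 -m jog '[[0,0,-0.003,0,0,0],[0,0,0,0,0,0]]';python3 -m jog '[[0,0,-0.003,0,0,0],[0,0,0,0,0,0]]'; python3 -c "
from h import *; print(monitor.state()['joints'])"
```

```text
clock: 7.3
eef_pos: [0.4982, -0.1645, 0.0664]
tool_rot: [0.845, 0.534, 0.0, 0.0]
contact_force: [0.1, -0.6, -1.6]
finger_gap: 0.0514
finger_force: 64.8
clock: 7.5
eef_pos: [0.4982, -0.1645, 0.0658]
tool_rot: [0.845, 0.534, 0.001, 0.0]
contact_force: [-3.6, 0.6, 15.4]
finger_gap: 0.0512
finger_force: 66.5
[ 0.023   0.6406  0.2758  2.1985 -0.4844  0.3582  0.2597]
```

```bash
python3 -m jog '[[0,0,0.001,0,0,0.0389],[0,0,0.0009,0,0,0.0389],[0,0,0.0009,0,0,0.0389],[0,0,0.0009,0,0,0.0389]]' - 75; python3 -c "
from h import *; s=monitor.state(); print(s['joints'],s['ft_torque'])"; python3 -m jog '[[0,0,0.0009,0,0,0.0389],[0,0,0.0009,0,0,0.0389],[0,0,0.0009,0,0,0.0389],[0,0,0.0009,0,0,0.0389]]'; python3 -c "
from h import *; s=monitor.state(); print(s['joints'],s['ft_torque'])"
```

```text
clock: 7.9
eef_pos: [0.4992, -0.1646, 0.0676]
tool_rot: [0.689, 0.724, 0.001, 0.001]
contact_force: [0.0, 1.2, 7.4]
finger_gap: 0.0512
finger_force: 76.5
[ 0.0988  0.6251  0.1625  2.192  -0.2873  0.3412  0.5515] [ 0.1998 -0.0004 -0.2531]
clock: 8.3
eef_pos: [0.4994, -0.1638, 0.0692]
tool_rot: [0.493, 0.87, 0.001, 0.001]
contact_force: [1.4, 0.6, 0.1]
finger_gap: 0.0514
finger_force: 77.8
[ 0.1748  0.6154  0.0501  2.1862 -0.0891  0.3393  0.8387] [ 0.1472 -0.2876 -0.072 ]
```

```bash
python3 -m jog '[[0,0,0.0008,0,0,0.0389],[0,0,0.0008,0,0,0.0389],[0,0,0.0004,0,0,0.0389],[0,0,0,0,0,0.0139],[0,0,0,0,0,0]]'; python3 -c "
from h import *; s=monitor.state(); print(s['joints'],s['ft_torque'])"
```

```text
clock: 8.8
eef_pos: [0.4985, -0.1644, 0.0696]
tool_rot: [0.309, 0.951, 0.0, 0.0]
contact_force: [0.8, 1.0, 1.3]
finger_gap: 0.0511
finger_force: 78.0
[ 0.2412  0.613  -0.0441  2.1821  0.0736  0.347   1.079 ] [ 0.1688 -0.1724 -0.0094]
```

```bash
python3 -m jog '[[0,0,0.006,0,0,0],[0,0,0.006,0,0,0],[0,0,0,0,0,0]]'; python3 -m jog '[[0,0,0.01,0,0,0],[0,0,0.01,0,0,0],[0,0,0.01,0,0,0],[0,0,0,0,0,0]]'
```

```text
clock: 9.1
eef_pos: [0.4983, -0.1643, 0.0759]
tool_rot: [0.309, 0.951, -0.0, 0.0]
contact_force: [0.3, 0.2, -0.0]
finger_gap: 0.0509
finger_force: 78.0
clock: 9.5
eef_pos: [0.4985, -0.1646, 0.0913]
tool_rot: [0.308, 0.951, -0.0, 0.001]
contact_force: [-0.0, -0.0, -0.8]
finger_gap: 0.0513
finger_force: 78.0
```

```bash
python3 -m jog '[[0,0,0.016,0,0,0],[0,0,0.014,0,0,0],[0,0,0,0,0,0],[0,0,0,0,0,0]]'; python3 - <<'E'
from h import *
a=imaging.capture("scene"); w=imaging.capture("wrist")
p=w2px("scene",[.498,-.164,.08]).astype(int); x,y=p
A=cv2.resize(a[y-60:y+60,x-40:x+40],(400,600),interpolation=cv2.INTER_CUBIC)
B=cv2.resize(w[120:420,180:380],(400,600))
cv2.imwrite("pics/end.png",np.hstack([A,B])[:,:,::-1])
E
```

```text
clock: 9.9
eef_pos: [0.4983, -0.1644, 0.1057]
tool_rot: [0.308, 0.951, 0.0, 0.0]
contact_force: [0.5, 0.5, 0.3]
finger_gap: 0.0511
finger_force: 78.0
```

View pics/end.png

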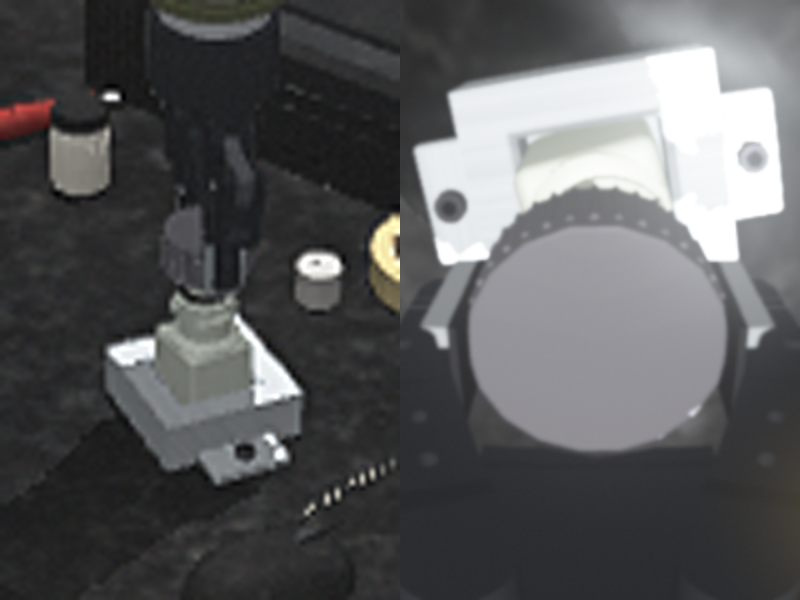

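The jar is seated in the well, with the cap held level about 20 mm above its neck and in line with it.

```bash
python3 -c "
from workcell import close_job; print(close_job())"
```

```text
the job is handed in; nothing more can be done
None
```

The jar stands fully down in the well of the larger grey block, with its cap unscrewed (about 79° of turn) and held level about 20 mm above the mouth; the job was handed in at about 10 s, but no verdict came back.

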